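# Turn the dust diverter to the vise with the shell

## Task

A shell is clamped in one of the two vises and is about to be ground: set the dust diverter so that it draws from that vise's hood. Its handle is an indexing one: lift it out of its notch, turn the pointed nose toward that side, feel for that side's notch and let the handle drop fully home into it, then let go. Leave the rotary tool and the stack of shells where they are.

Things in the scene. Friction and masses are not known exactly. Their poses are not given: they have to be found in the camera images.
- diverter: Dust diverter fixed to the table: grey upright drum, 170 mm across, top at 92 mm, an alloy duct with a flat hood (107 mm high) to either side, trunk pipe at the back. Origin: under the drum's centre, on the table; x to the trunk pipe (back), y to the left hood, z up. The ducts leave 66 degrees to either side of -x; hood mouths 215 mm from the axis.
- handle_grip (a point): Middle of the handle's bar, on the turning axis, 134 mm above the table when home in a notch. Black flat-sided bar, 22 mm wide, 36 mm high (18 above and below this point), reaching 45 mm behind and 71 mm (pointed nose) ahead of the axis; -x of its frame points to the nose. Under it, 51 mm toward the nose, a tooth 12 mm wide sits 11 mm deep in the notch with 2.5 mm play each side.
- handle_nose (a point): Pointed tip of the handle, 71 mm from the turning axis, at half the bar's height.
- handle_turn (a joint): Handle angle about the upright axis, rad. 0: nose to the diverter's -x (shut notch, the start). Positive turns the nose to the left hood (diverter's +y, clockwise from above), negative to the right. The side notches lie anywhere from 1.00 to 1.30 either way (their plates are clamped differently each time, not told: feel for them). Rigid stops at +-1.5. It turns only when lifted 11 mm or more.
- ring (a point): Point on the turning axis at the height of the ring's top, 103 mm above the table. The brass ring on the drum has radii 40 to 64 mm and three notches 17 mm wide and 11 mm deep, one toward the diverter's -x (shut) and one on each side, above the ducts. A handle home in a notch has 0.05 rad of play either way; its tooth rides on the ring between notches and drops in under its spring.
- handle_lift (a joint): How far the handle is lifted along its axis, m: 0 home in a notch, 0.011 with its tooth on the ring, 0.018 fully lifted. A spring and its weight pull it down with 5 to 12 N.
- vise_shell: Red bench vise, fixed to the table before one of the two hoods, 100 mm base, about 125 mm high, holding an upright shell disc. Origin: centre of its underside.
- shell (a point): Middle of the white shell disc, 125 mm across and 14 mm thick, clamped upright in that vise, 145 mm above the table; its top edge is at 209 mm.
- vise_empty: The same red bench vise with empty jaws before the other hood, fixed. Origin: centre of its underside, 125 mm high.
- rotary_tool: Grey rotary grinding tool, 185 mm long, 50 mm high, lying loose behind one of the hoods. Origin: under its body on the table; x axis along it to the disc.
- shell_stack: Stack of four shells, 150 mm across, 42 mm high, loose. Origin: centre of its underside.

How it is judged:
At the end, for the whole second after the job is handed in: The nose points to the hood of the vise with the shell (handle_turn 0.93 to 1.38 if the shell is on the diverter's left, -1.38 to -0.93 if on its right), and the handle is down home in that side's notch (lifted less than 3 mm) and at rest (value of joint handle_lift below 0.003 m and ((y of shell in the frame of diverter above 0.1 m and value of joint handle_turn between 0.93 and 1.38 rad) or (y of shell in the frame of diverter below -0.1 m and value of joint handle_turn between -1.38 and -0.93 rad)) and velocity of joint handle_turn between -0.05 and 0.05 rad/s); the robot touches nothing.
It fails at once if the rotary tool is shifted by more than 25 mm (distance of rotary_tool from where it was at the start of the episode above 0.025 m).
It fails at once if the stack of shells is shifted by more than 25 mm (distance of shell_stack from where it was at the start of the episode above 0.025 m).
It also fails if it takes over 48 s, if anything falls off the work surface, if the arm or the gripper's body presses on something with over 40 N, if the wrist force passes 120 N, or if a joint passes its speed limit or range.

## Robot

A 6-joint arm with a two-finger parallel gripper is mounted at the origin on the work surface. World frame = base frame: x ahead of the robot, y to its left, z up, the work surface at z = 0. Lengths are in m, angles in rad, forces in N, time in s.
With the tool pointing down it reaches from about 0.4 to 0.825 m from the base axis. Payload 7 kg.
Tool frame: the origin (TCP) lies on the mounting face of the last link; the fingertips stand 173 mm ahead of it and the grasp point (between the pads) lies 155 mm ahead of it; y points along the fingers, z is the direction in which the jaws open and shut, and the axes are right-handed (so a half turn about y gives the same grasp; the last joint's range is limited). The gripper opens to 85 mm and grips with 20 to 120 N. Pads are 22 mm wide; open, the fingers measure 114 mm over their backs; the gripper's body (76 mm by 85 mm) begins 54 mm behind the grasp point. The pads swing forward as they close: fully open they stand 13 mm farther back than shut.
Start: joints at [1.53, 0.359, 0.012, 0, -1.224, -0.288], TCP at [0.218, 0.639, 0.405] pointing down, gripper open.
Joint ranges: [-3.07, 3.07], [-1.43, 2.12], [-1.02, 1.25], [-3.03, 1.67], [-3.05, -0], [-3.03, 3.03]. Speed limits (rad/s): [2.39, 2.39, 3.01, 3.14, 3.14, 3.14].

## Interface

Orientations are given as [roll, pitch, yaw] about the fixed x, y, z axes, in that order (R = Rz(yaw) Ry(pitch) Rx(roll)).
In Python, from cell import * gives the robot as it stands.
- The arm moves only by the tool play_rows, never from a script. Its argument "commands" is a list of rows, each an object of numbers: "x", "y", "z": the shift along the tool's x, y, z in mm; "rx", "ry", "rz": the turn, a rotation vector about the tool's x, y, z in degrees; "fingers": the opening in per cent of the stroke, from 0 (shut) to 100 (fully open). A call has 1 to 8 rows; each row shifts and turns the pose as measured when the row begins, along the tool's axes as they then stand; what a row does not reach is not made up. A row lasts 1/8 s, in which the tool goes at most 62.5 mm and 10.7 degrees, less where a joint would pass 70% of its speed; a pose out of reach is approached as far as the arm can. A call is refused whole if a number of a shift passes 62.5 or a number of a turn 10.7, either way. A call with a gripper value outside its range is refused whole. The fingers move at their own pace and stop on an object; "newtons" is the grip in N (left out, the last holds). Time passes only in rows, so rows that do not move let the fingers close. It gives the time, the measured TCP pose, the force and the opening at its end, in the units of the state.
- state(): the state, without advancing time (a new reading comes with each control period).
- read_camera(name): name is "side" or "top" or "wrist"; returns the picture (420x560x3 uint8, blue, green, red); there is no depth.
- calibration(name): a dict with "intrinsics" (3x3 intrinsics, pixels), "k1" (the pictures are not rectified: a ray, as slopes to the right and down, at radius r is drawn at 1 + k1 r^2 times it, then the intrinsics apply), "view" (4x4, takes a point from world to camera coordinates). Camera axes: x right, y down, z forward; pixel columns grow to the right and rows downward; lengths in m; the calibration is good to about 2 mm. A picture is of the moment at which its call begins: read the wrist's pose just before it. calibration takes no time and is no camera call; for the wrist camera it gives the pose at the moment of the call.
- finish_job(): hands the job in, once; it reports no verdict.
Trained networks look in the newest picture that a camera, given by its name, has taken for a name from the list of things; names that differ only in an ending like _2 or _b are one class to them, and where a whole thing is asked for, a point or a joint stands for the part that bears it (a point fixed in the world has none). Each returns a list of dicts, best first, with "conf" (0 to 1); they miss things now and then, are a little off and sometimes report something else, mostly with a low value. They report only what shows in the picture. A call takes as long as a camera call.
- spot_in(camera, label): "centre" ([column, row] in pixels, amid what is visible of it).
The state is a dict: "t": time; "joints": joint angles; "joint_velocities": joint speeds; "tau": joint torques, N m; "tcp_pos": TCP position; "eef_rot": TCP orientation; "wrist_force": force on the tool from outside, world axes, zero at the start; "torque": the same for the moment, N m; "gripper_width": finger opening in m.
Only numpy, scipy, OpenCV 4.12 (cv2) and the standard library are available. Lean on these libraries where they do the work, as an engineer would, in place of code of your own. Each camera call takes 0.05 s, during which the arm holds its last target. There are 200 camera calls.

## Working session

There is one attempt and no reset: what is moved stays moved. The work goes in short steps, Python scripts to look and compute and a tool call to move; the robot and the scene stay as the last step left them, time stands still between calls to the robot, and variables do not carry over. Pictures are saved under pics/ and viewed, about 8 in all and at most 12, crops included, and the job is handed in when it is done.

Besides the shell and the picture viewer there is one more tool, called after ">>>" by a JSON object that holds its "name" and its "arguments". play_rows: Moves the arm, as the interface text tells. Its arguments: {"type":"object","properties":{"commands":{"type":"array"},"newtons":{"type":"number"}},"required":["commands"]}

```bash
mkdir -p pics; ls; python3 - <<'E'
from cell import *
import cv2,numpy as np
s=state();print({k:np.round(v,3).tolist() for k,v in s.items()})
a=read_camera("top");b=read_camera("side")
cv2.imwrite("pics/top.png",a);cv2.imwrite("pics/side.png",b)
for c in("top","side"):
  cal=calibration(c);print(c,np.round(cal["intrinsics"],1).tolist(),cal["k1"],np.round(cal["view"],3).tolist())
  for l in("diverter","handle_grip","handle_nose","ring","vise_shell","shell","vise_empty","rotary_tool","shell_stack"):
    print(l,[(np.round(d["centre"]).tolist(),round(d["conf"],2)) for d in spot_in(c,l)[:3]])
E
```

```text
pics
{'t': 0.0, 'joints': [1.53, 0.359, 0.011, -0.0, -1.224, -0.288], 'joint_velocities': [0.0, -0.002, -0.0, 0.0, -0.001, 0.0], 'tau': [0.001, -58.332, 29.342, 6.937, -0.006, 0.0], 'tcp_pos': [0.218, 0.639, 0.404], 'eef_rot': [-1.569, 0.0, 2.813], 'wrist_force': [-0.296, -0.303, 0.554], 'torque': [0.04, 0.004, -0.036], 'gripper_width': 0.085}
top [[409.3, 0.0, 278.5], [0.0, 409.3, 198.8], [0.0, 0.0, 1.0]] -0.08758222538589935 [[-0.014, -1.0, -0.003, 0.013], [-0.982, 0.015, -0.188, 0.549], [0.188, 0.001, -0.982, 1.105], [0.0, 0.0, 0.0, 1.0]]
diverter [([284.0, 217.0], 0.8)]
handle_grip [([288.0, 212.0], 0.92)]
handle_nose [([288.0, 209.0], 0.85)]
ring [([279.0, 220.0], 0.62)]
vise_shell [([194.0, 276.0], 0.61)]
shell [([191.0, 275.0], 0.61), ([285.0, 217.0], 0.45)]
vise_empty [([402.0, 228.0], 0.65)]
rotary_tool [([211.0, 198.0], 0.74), ([289.0, 212.0], 0.24)]
shell_stack [([356.0, 154.0], 0.84)]
side [[546.0, 0.0, 289.6], [0.0, 546.0, 199.1], [0.0, 0.0, 1.0]] -0.19418252088700336 [[0.894, -0.447, -0.018, -0.486], [-0.348, -0.671, -0.655, 0.276], [0.281, 0.592, -0.755, 1.057], [0.0, 0.0, 0.0, 1.0]]
diverter []
handle_grip [([275.0, 215.0], 0.75)]
handle_nose [([275.0, 217.0], 0.73), ([403.0, 287.0], 0.27)]
ring [([290.0, 236.0], 0.85)]
vise_shell [([162.0, 179.0], 0.78), ([260.0, 170.0], 0.47)]
shell [([157.0, 180.0], 0.71)]
vise_empty [([336.0, 378.0], 0.78)]
rotary_tool [([257.0, 169.0], 0.97)]
shell_stack [([403.0, 290.0], 0.7)]
```

```bash
python3 - <<'E'
import cv2
a=cv2.imread("pics/top.png")[110:320,140:440];b=cv2.imread("pics/side.png")
cv2.imwrite("pics/topc.png",cv2.resize(a,(780,546),interpolation=2))
E
```

```text
(no output)
```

View pics/topc.png

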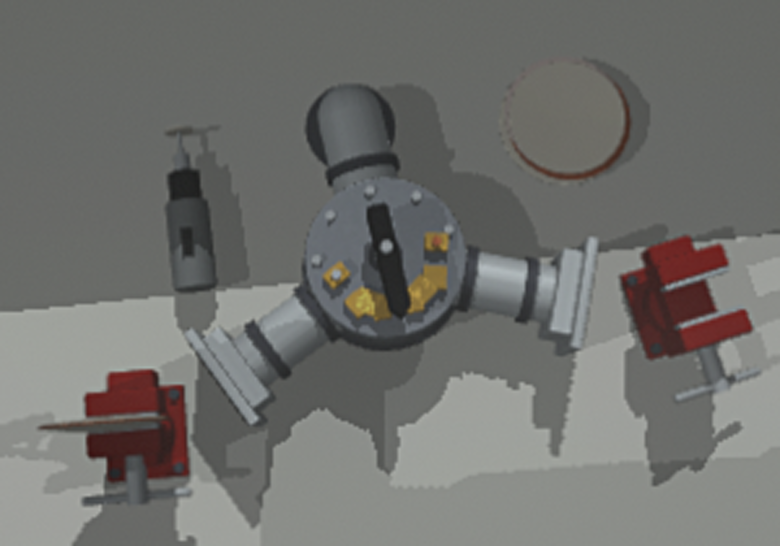

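View pics/side.png

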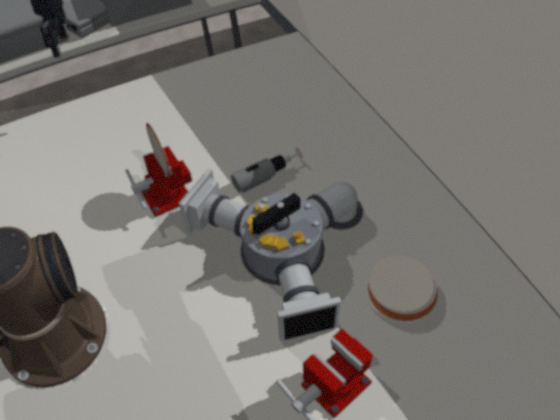

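The top view shows the shell clamped in the left vise (crop 130,420), which is diverter +y. The nose points down at crop (402,315), the tail is at (376,208), and the trunk is behind at (350,125). The side view agrees. Next I localize the diverter.

```bash
cat > h.py <<'E'
from cell import *
import cv2,numpy as np
def ray(cal,uv):
    K=np.array(cal["intrinsics"]);V=np.array(cal["view"])
    p=cv2.undistortPoints(np.array([[uv]],float),K,np.array([cal["k1"],0,0,0,0.]))[0,0] if 0 else None
    d=(np.array(uv,float)-K[:2,2])/[K[0,0],K[1,1]];x=d.copy()
    for _ in range(20): x=d/(1+cal["k1"]*(x@x))
    return -V[:3,:3].T@V[:3,3],V[:3,:3].T@np.r_[x,1]
def at_z(cal,uv,z):
    o,d=ray(cal,uv);return o+d*(z-o[2])/d[2]
def proj(cal,P):
    K=np.array(cal["intrinsics"]);V=np.array(cal["view"]);q=V[:3,:3]@np.asarray(P,float)+V[:3,3]
    x=q[:2]/q[2];return x*(1+cal["k1"]*(x@x))*[K[0,0],K[1,1]]+K[:2,2]
def tri(c1,u1,c2,u2):
    o1,d1=ray(c1,u1);o2,d2=ray(c2,u2)
    s=np.linalg.lstsq(np.c_[d1,-d2],o2-o1,rcond=None)[0];a=o1+s[0]*d1;b=o2+s[1]*d2
    return (a+b)/2,np.linalg.norm(a-b)
E
python3 - <<'E'
from h import *
np.set_printoptions(precision=3,suppress=True)
c=calibration("top");f=lambda u,v:(140+(u+.5)/2.6-.5,110+(v+.5)/2.6-.5)
T=dict(nose=(402,312,.152),tail=(376,208,.152),pin=(386,246,.156),trunk=(349,165,.09),drumL=(304,262,.092),drumR=(466,262,.092),hoodL=(232,378,.107),hoodR=(575,292,.107),shelltop=(100,424,.2),stack=(567,118,.042),tool=(190,210,.03),veL=(625,275,.05),viseL=(145,425,.125))
for k,(u,v,z) in T.items(): print(k,at_z(c,f(u,v),z))
s=calibration("side");print(tri(c,f(386,246),s,(276,213)))
E
```

```text
nose [ 0.449 -0.035  0.152]
tail [ 0.553 -0.011  0.152]
pin [ 0.514 -0.02   0.156]
trunk [0.614 0.016 0.09 ]
drumL [0.51  0.064 0.092]
drumR [ 0.507 -0.105  0.092]
hoodL [0.39  0.137 0.107]
hoodR [ 0.472 -0.215  0.107]
shelltop [0.344 0.247 0.2  ]
stack [ 0.677 -0.229  0.042]
tool [0.58  0.195 0.03 ]
veL [ 0.497 -0.282  0.05 ]
viseL [0.343 0.221 0.125]
(array([ 0.513, -0.02 ,  0.13 ]), np.float64(0.012708428159383209))
```

>>> {"name": "play_rows", "arguments": {"commands": [{"y": -30, "x": -10, "z": 10}, {"y": -20, "x": -40, "z": 40}, {"x": -41, "z": 44}, {"x": -41, "z": 44}, {"x": -41, "z": 44}, {"x": -41, "z": 44}, {"x": -41, "z": 44}, {"x": -41, "z": 44}]}}

```text
$.commands[0]: bad value
```

>>> {"name": "play_rows", "arguments": {"commands": [{"x": -41, "z": 44}, {"x": -41, "z": 44}, {"x": -41, "z": 44}, {"x": -41, "z": 44}, {"ry": -10}, {"ry": -10}, {"ry": -10}, {}]}}

```text
$.commands[0]: bad value
```

```bash
python3 - <<'E'
from h import *
np.set_printoptions(precision=3,suppress=True)
s=state();print(s["t"],s["tcp_pos"],np.degrees(s["eef_rot"]),s["joints"],s["wrist_force"])
a=read_camera("wrist");cv2.imwrite("pics/w1.png",a);c=calibration("wrist");print(c)
for p in[(.513,-.02,.152),(.44,-.037,.134),(.46,.03,.103)]: print(proj(c,p))
E
```

```text
1.0 [0.218 0.639 0.405] [-90.001  -0.001 161.163] [ 1.53   0.359  0.012 -0.    -1.224 -0.288] [-0.358  0.114  0.101]
{'intrinsics': array([[353.39 ,   0.   , 282.725],
       [  0.   , 353.39 , 216.811],
       [  0.   ,   0.   ,   1.   ]]), 'k1': -0.04647684085341271, 'view': array([[-0.324, -0.946, -0.   ,  0.675],
       [-0.895,  0.306,  0.326, -0.042],
       [-0.308,  0.106, -0.945,  0.38 ],
       [ 0.   ,  0.   ,  0.   ,  1.   ]])}
[-6741.42   6311.362]
[-997.179 1127.209]
[369.952 144.74 ]
```

View pics/w1.png

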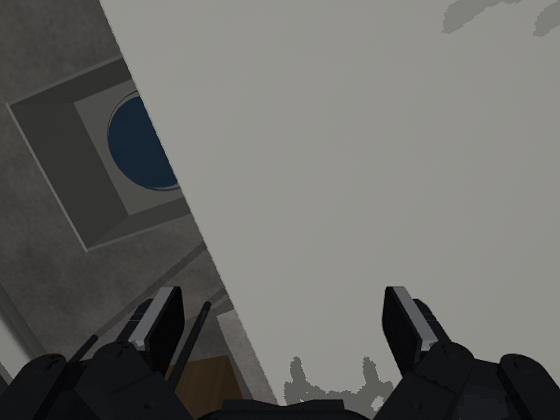

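The wrist view shows only the start scene because the moves were refused; rows probably need all keys filled in.

>>> {"name": "play_rows", "arguments": {"commands": [{"x": -10, "y": -30, "z": 10, "rx": 0, "ry": 0, "rz": 0, "fingers": 100}, {"x": -40, "y": -20, "z": 40, "rx": 0, "ry": 0, "rz": 0, "fingers": 100}, {"x": -41, "y": 0, "z": 44, "rx": 0, "ry": 0, "rz": 0, "fingers": 100}, {"x": -41, "y": 0, "z": 44, "rx": 0, "ry": 0, "rz": 0, "fingers": 100}, {"x": -41, "y": 0, "z": 44, "rx": 0, "ry": 0, "rz": 0, "fingers": 100}, {"x": -41, "y": 0, "z": 44, "rx": 0, "ry": 0, "rz": 0, "fingers": 100}, {"x": -41, "y": 0, "z": 44, "rx": 0, "ry": 0, "rz": 0, "fingers": 100}, {"x": -41, "y": 0, "z": 44, "rx": 0, "ry": 0, "rz": 0, "fingers": 100}], "newtons": 40}}

```text
t: 2.05
tcp_pos: [0.3997, 0.2378, 0.4565]
eef_rot: [-1.572, 0.003, 2.819]
wrist_force: [1.0, 0.3, 0.5]
gripper_width: 0.0856
```

>>> {"name": "play_rows", "arguments": {"commands": [{"x": -26, "y": 0, "z": 46, "rx": 0, "ry": 0, "rz": 0, "fingers": 100}, {"x": -26, "y": 0, "z": 46, "rx": 0, "ry": 0, "rz": 0, "fingers": 100}, {"x": -26, "y": 0, "z": 46, "rx": 0, "ry": 0, "rz": 0, "fingers": 100}, {"x": -26, "y": 0, "z": 46, "rx": 0, "ry": 0, "rz": 0, "fingers": 100}, {"x": -26, "y": 0, "z": 46, "rx": 0, "ry": -10, "rz": 0, "fingers": 100}, {"x": 0, "y": 20, "z": 0, "rx": 0, "ry": -10, "rz": 0, "fingers": 100}, {"x": 0, "y": 20, "z": 0, "rx": 0, "ry": -10, "rz": 0, "fingers": 100}, {"x": 0, "y": 0, "z": 0, "rx": 0, "ry": 0, "rz": 0, "fingers": 100}]}}

```text
t: 3.05
tcp_pos: [0.4497, -0.0294, 0.4183]
eef_rot: [-1.572, 0.01, -2.952]
wrist_force: [-0.7, -0.4, 0.2]
gripper_width: 0.0855
```

```bash
python3 - <<'E'
from h import *
np.set_printoptions(precision=3,suppress=True)
s=state();print(s["t"],s["tcp_pos"],np.degrees(s["eef_rot"]),s["joints"],s["wrist_force"])
a=read_camera("wrist");cv2.imwrite("pics/w2.png",a);c=calibration("wrist");np.save("w2.npy",c,allow_pickle=True)
for p in[(.513,-.02,.152),(.44,-.037,.134),(.48,.02,.103)]: print(proj(c,p))
E
```

```text
3.05 [ 0.45  -0.029  0.418] [ -90.089    0.578 -169.13 ] [ 0.375 -0.035 -0.438  0.    -1.157  1.386] [-0.68  -0.38   0.248]
[286.8   133.544]
[290.286 230.685]
[230.149 159.567]
```

View pics/w2.png

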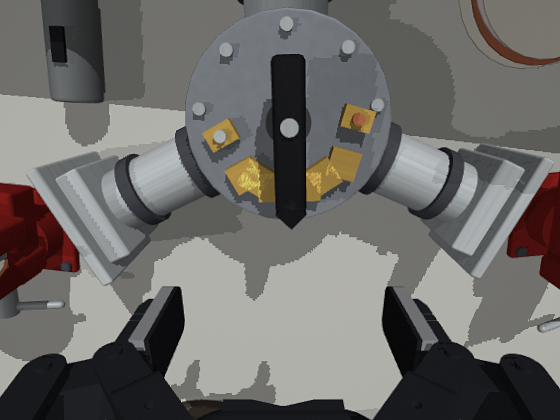

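The wrist view is clear. The pin is at (289,127), the nose at (291,228) and the tail at (288,55). The left-side ring gap (the notch) lies between the plates at about (222,136) and (245,178).

```bash
python3 - <<'E'
from h import *
np.set_printoptions(precision=4,suppress=True)
c=np.load("w2.npy",allow_pickle=True).item()
pin=at_z(c,(289,127),.154);nose=at_z(c,(291.5,228),.134);tail=at_z(c,(288.5,54),.152)
L=at_z(c,(186,112),.092);R=at_z(c,(391,112),.092)
print(pin,nose,tail,"drum",L,R)
ax=nose+(tail-nose)*71/116;print("ax",ax,np.linalg.norm((nose-tail)[:2]))
hd=np.degrees(np.arctan2(*(nose-tail)[1::-1]));print("nose dir",hd)
for n,uv in dict(a0=(214,154),a1=(240,138),b0=(224,180),b1=(248,157),c0=(262,170)).items():
  p=at_z(c,uv,.103);d=p-pin;ang=np.degrees(np.arctan2(d[1],d[0]));print(n,p,np.hypot(*d[:2]),ang,"turn",np.radians((hd-ang)%360))
a=cv2.imread("pics/w2.png")[100:220,180:310];cv2.imwrite("pics/w2c.png",cv2.resize(a,(650,600),interpolation=cv2.INTER_CUBIC))
E
```

```text
[ 0.5175 -0.0206  0.154 ] [ 0.4423 -0.0375  0.134 ] [ 0.5608 -0.0119  0.152 ] drum [0.5098 0.0622 0.092 ] [ 0.5409 -0.1014  0.092 ]
ax [ 0.5148 -0.0218  0.145 ] 0.12119467826262531
nose dir -167.78897519303
a0 [0.4821 0.0335 0.103 ] 0.06466321899347095 123.26193638316357 turn 1.2033886092441293
a1 [0.4985 0.0147 0.103 ] 0.04008217428081177 118.30725389675693 turn 1.2898641320228241
b0 [0.4623 0.0226 0.103 ] 0.07009492854988547 141.9867154874379 turn 0.8765795621659079
b1 [0.4847 0.0061 0.103 ] 0.04224473019829532 140.9205202166588 turn 0.8951881801101963
c0 [ 0.4764 -0.0069  0.103 ] 0.043394119747333704 161.60252905694654 turn 0.5342190299206004
```

View pics/w2c.png

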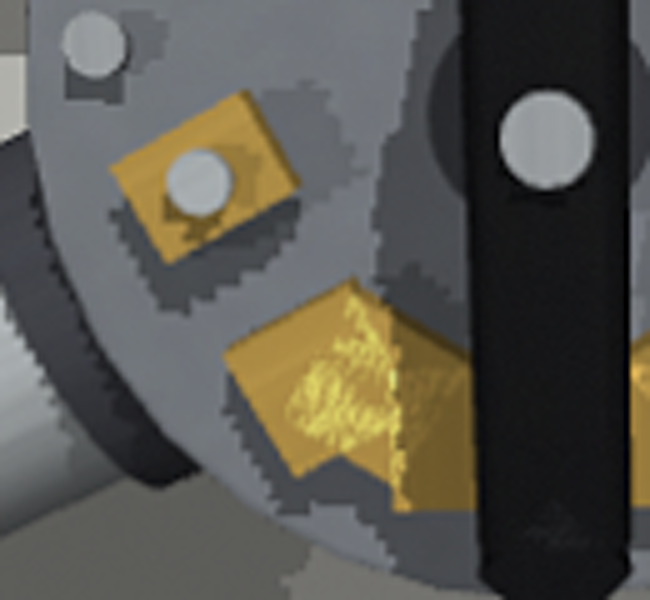

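The crop shows parallel notch edges: plate 1's lower edge runs (168,265)–(300,185) and plate 2's upper edge (225,355)–(350,283).

```bash
python3 - <<'E'
from h import *
np.set_printoptions(precision=4,suppress=True)
c=np.load("w2.npy",allow_pickle=True).item()
g=lambda u,v:at_z(c,(180+(u+.5)/5-.5,100+(v+.5)/5-.5),.103)[:2]
a,b,d,e=g(168,265),g(300,185),g(225,355),g(350,283)
u=(a-b)/np.linalg.norm(a-b);v=(d-e)/np.linalg.norm(d-e)
for w in(u,v):print("dir",np.degrees(np.arctan2(w[1],w[0])),"turn",np.radians(192.2-np.degrees(np.arctan2(w[1],w[0]))))
n=np.array([-u[1],u[0]]);print("width",(d-a)@n,(e-b)@n)
m=(a+b+d+e)/4
for axis in((.5155,-.0213),(.5165,-.021)):
  q=m-axis;print(np.hypot(*q),"turn of mid",np.radians(192.2-np.degrees(np.arctan2(q[1],q[0]))))
E
```

```text
dir 130.81996572713734 turn 1.0712836930484166
dir 130.14393878260577 turn 1.0830825890626896
width 0.017001939625446657 0.017284314065583183
0.051097588147481846 turn of mid 1.134378543134191
0.05147260159154937 turn of mid 1.1153793629829676
```

>>> {"name": "play_rows", "arguments": {"commands": [{"x": -22, "y": 0, "z": 2, "rx": 0, "ry": -1.3, "rz": -0.6, "fingers": 100}, {"x": -22, "y": 20, "z": 2, "rx": 0, "ry": 0, "rz": 0, "fingers": 100}, {"x": -22, "y": 30, "z": 2, "rx": 0, "ry": 0, "rz": 0, "fingers": 100}, {"x": 0, "y": 35, "z": 0, "rx": 0, "ry": 0, "rz": 0, "fingers": 100}, {"x": 0, "y": 0, "z": 0, "rx": 0, "ry": 0, "rz": 0, "fingers": 100}]}}

```text
t: 3.72
tcp_pos: [0.5206, -0.0195, 0.3397]
eef_rot: [-1.572, 0.012, -2.947]
wrist_force: [-0.6, 0.5, 0.5]
gripper_width: 0.0855
```

```bash
python3 - <<'E'
from h import *
np.set_printoptions(precision=4,suppress=True)
s=state();print(s["t"],s["tcp_pos"],np.degrees(s["eef_rot"]),s["joints"],s["wrist_force"])
a=read_camera("wrist");cv2.imwrite("pics/w3.png",a);c=calibration("wrist");np.save("w3.npy",c,allow_pickle=True)
E
```

```text
3.725 [ 0.5206 -0.0195  0.3397] [ -90.0502    0.6615 -168.8479] [ 0.3399  0.1566 -0.4222  0.001  -0.9804  1.425 ] [-0.5802  0.5283  0.5313]
```

View pics/w3.png

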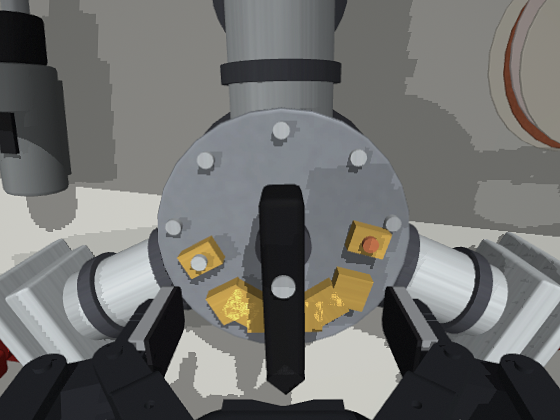

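The bar stands vertically between the open pads, with the pin at (284,288) centred between them. I'll descend and grip.

>>> {"name": "play_rows", "arguments": {"commands": [{"x": 4, "y": 20, "z": 0, "rx": 0, "ry": -1, "rz": -0.6, "fingers": 100}, {"x": 0, "y": 15, "z": 0, "rx": 0, "ry": 0, "rz": 0, "fingers": 60}, {"x": 0, "y": 10, "z": 0, "rx": 0, "ry": 0, "rz": 0, "fingers": 50}, {"x": 0, "y": 0, "z": 0, "rx": 0, "ry": 0, "rz": 0, "fingers": 45}], "newtons": 40}}

```text
t: 4.28
tcp_pos: [0.5191, -0.0194, 0.2992]
eef_rot: [-1.571, 0.011, -2.929]
wrist_force: [-0.7, -1.5, 0.4]
gripper_width: 0.0388
```

>>> {"name": "play_rows", "arguments": {"commands": [{"x": 3, "y": 5, "z": 0, "rx": 0, "ry": 0, "rz": 0, "fingers": 40}, {"x": 0, "y": 0, "z": 0, "rx": 0, "ry": 0, "rz": 0, "fingers": 15}, {"x": 0, "y": 0, "z": 0, "rx": 0, "ry": 0, "rz": 0, "fingers": 15}, {"x": 0, "y": 0, "z": 0, "rx": 0, "ry": 0, "rz": 0, "fingers": 15}, {"x": 0, "y": 0, "z": 0, "rx": 0, "ry": 0, "rz": 0, "fingers": 15}], "newtons": 60}}

```text
t: 4.9
tcp_pos: [0.516, -0.0202, 0.2944]
eef_rot: [-1.571, 0.012, -2.93]
wrist_force: [0.8, -0.5, -3.2]
gripper_width: 0.0212
```

>>> {"name": "play_rows", "arguments": {"commands": [{"x": 0, "y": -5, "z": 0, "rx": 0, "ry": 0, "rz": 0, "fingers": 10}, {"x": 0, "y": -5, "z": 0, "rx": 0, "ry": 0, "rz": 0, "fingers": 10}, {"x": 0, "y": -5, "z": 0, "rx": 0, "ry": 0, "rz": 0, "fingers": 10}, {"x": 0, "y": 0, "z": 0, "rx": 0, "ry": 0, "rz": 0, "fingers": 10}], "newtons": 60}}

```text
t: 5.4
tcp_pos: [0.5159, -0.0202, 0.3093]
eef_rot: [-1.571, 0.011, -2.93]
wrist_force: [3.3, -1.7, -10.9]
gripper_width: 0.0214
```

>>> {"name": "play_rows", "arguments": {"commands": [{"x": 0, "y": 0, "z": 0, "rx": 0, "ry": 5, "rz": 0, "fingers": 10}, {"x": 0, "y": 0, "z": 0, "rx": 0, "ry": 8, "rz": 0, "fingers": 10}, {"x": 0, "y": 0, "z": 0, "rx": 0, "ry": 8, "rz": 0, "fingers": 10}, {"x": 0, "y": 0, "z": 0, "rx": 0, "ry": 8, "rz": 0, "fingers": 10}, {"x": 0, "y": 0, "z": 0, "rx": 0, "ry": 0, "rz": 0, "fingers": 10}]}}

```text
t: 6.02
tcp_pos: [0.516, -0.021, 0.3086]
eef_rot: [-1.575, 0.01, 2.833]
wrist_force: [3.4, -1.1, -9.7]
gripper_width: 0.0214
```

>>> {"name": "play_rows", "arguments": {"commands": [{"x": 0, "y": 0, "z": 0, "rx": 0, "ry": 8, "rz": 0, "fingers": 10}, {"x": 0, "y": 0, "z": 0, "rx": 0, "ry": 8, "rz": 0, "fingers": 10}, {"x": 0, "y": 0, "z": 0, "rx": 0, "ry": 8, "rz": 0, "fingers": 10}, {"x": 0, "y": 0, "z": 0, "rx": 0, "ry": 7, "rz": 0, "fingers": 10}, {"x": 0, "y": 0, "z": 0, "rx": 0, "ry": 0, "rz": 0, "fingers": 10}]}}

```text
t: 6.65
tcp_pos: [0.5158, -0.0216, 0.308]
eef_rot: [-1.577, 0.006, 2.295]
wrist_force: [3.4, -0.9, -9.6]
gripper_width: 0.0208
```

>>> {"name": "play_rows", "arguments": {"commands": [{"x": 0, "y": 0, "z": 0, "rx": 0, "ry": 2.3, "rz": 0, "fingers": 10}, {"x": 0, "y": 3, "z": 0, "rx": 0, "ry": 0, "rz": 0, "fingers": 10}, {"x": 0, "y": 2, "z": 0, "rx": 0, "ry": 0, "rz": 0, "fingers": 10}, {"x": 0, "y": 0, "z": 0, "rx": 0, "ry": 0, "rz": 0, "fingers": 10}]}}

```text
t: 7.15
tcp_pos: [0.5158, -0.0216, 0.3026]
eef_rot: [-1.577, 0.006, 2.26]
wrist_force: [2.6, -1.6, -7.9]
gripper_width: 0.0211
```

>>> {"name": "play_rows", "arguments": {"commands": [{"x": 0, "y": 3, "z": 0, "rx": 0, "ry": 0, "rz": 0, "fingers": 10}, {"x": 0, "y": 3, "z": 0, "rx": 0, "ry": 0, "rz": 0, "fingers": 10}, {"x": 0, "y": 2, "z": 0, "rx": 0, "ry": 0, "rz": 0, "fingers": 10}, {"x": 0, "y": 0, "z": 0, "rx": 0, "ry": 0, "rz": 0, "fingers": 10}]}}

```text
t: 7.65
tcp_pos: [0.5158, -0.0216, 0.2944]
eef_rot: [-1.577, 0.006, 2.261]
wrist_force: [2.3, -1.7, -6.2]
gripper_width: 0.0211
```

>>> {"name": "play_rows", "arguments": {"commands": [{"x": 0, "y": 1, "z": 0, "rx": 0, "ry": 0, "rz": 0, "fingers": 10}, {"x": 0, "y": 0, "z": 0, "rx": 0, "ry": 0, "rz": 0, "fingers": 10}]}}

```text
t: 7.9
tcp_pos: [0.5158, -0.0216, 0.2944]
eef_rot: [-1.578, 0.007, 2.261]
wrist_force: [0.8, -0.2, -6.3]
gripper_width: 0.0213
```

>>> {"name": "play_rows", "arguments": {"commands": [{"x": 0, "y": 3, "z": 0, "rx": 0, "ry": 0, "rz": 0, "fingers": 10}, {"x": 0, "y": 0, "z": 0, "rx": 0, "ry": 0, "rz": 0, "fingers": 10}]}}

```text
t: 8.15
tcp_pos: [0.5156, -0.0216, 0.2944]
eef_rot: [-1.578, 0.008, 2.262]
wrist_force: [-0.4, -0.4, -7.2]
gripper_width: 0.0212
```

The handle can't go below its original home height (0.2944), so it is home. I'll release and rise.

>>> {"name": "play_rows", "arguments": {"commands": [{"x": 0, "y": 0, "z": 0, "rx": 0, "ry": 0, "rz": 0, "fingers": 60}, {"x": 0, "y": 0, "z": 0, "rx": 0, "ry": 0, "rz": 0, "fingers": 60}, {"x": 0, "y": 0, "z": 0, "rx": 0, "ry": 0, "rz": 0, "fingers": 60}, {"x": 0, "y": -20, "z": 0, "rx": 0, "ry": 0, "rz": 0, "fingers": 70}, {"x": 0, "y": -40, "z": 0, "rx": 0, "ry": 0, "rz": 0, "fingers": 100}, {"x": 0, "y": -40, "z": 0, "rx": 0, "ry": 0, "rz": 0, "fingers": 100}, {"x": 0, "y": -40, "z": 0, "rx": 0, "ry": 0, "rz": 0, "fingers": 100}, {"x": 0, "y": 0, "z": 0, "rx": 0, "ry": 0, "rz": 0, "fingers": 100}]}}

```text
t: 9.15
tcp_pos: [0.5151, -0.0211, 0.4386]
eef_rot: [-1.579, 0.009, 2.263]
wrist_force: [-0.7, 0.7, -0.6]
gripper_width: 0.0853
```

```bash
python3 - <<'E'
from h import *
np.set_printoptions(precision=4,suppress=True)
s=state();print(s["t"],s["tcp_pos"],s["eef_rot"],s["wrist_force"],s["gripper_width"])
w=read_camera("wrist");d=read_camera("side")[150:290,190:360]
cv2.imwrite("pics/end.png",np.hstack([cv2.resize(w,(400,300)),cv2.resize(d,(364,300),interpolation=2)]))
E
```

```text
9.15 [ 0.5151 -0.0211  0.4386] [-1.5791  0.0087  2.263 ] [-0.6654  0.7433 -0.6421] 0.08529020113444369
```

View pics/end.png

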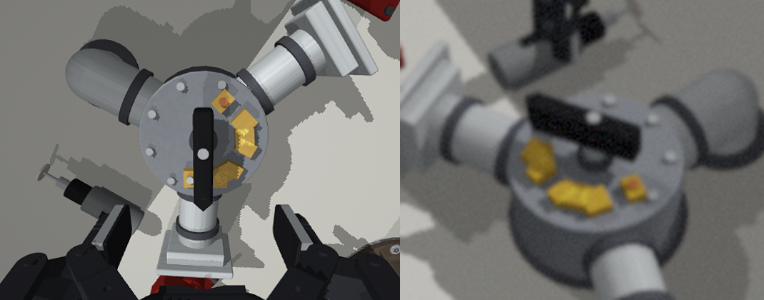

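The nose now lies over the left duct. I'll check the height by comparing the pin's position in the side camera before and after.

```bash
python3 - <<'E'
from h import *
c=calibration("side")
for z in(.152,.163): print(z,proj(c,(.5155,-.0213,z)))
b=cv2.imread("pics/side.png");d=read_camera("side");cv2.imwrite("pics/side2.png",d)
x=[cv2.resize(i[185:250,235:325],(540,390)[0:2] and (396,286),interpolation=cv2.INTER_CUBIC) for i in(b,d)]
cv2.imwrite("pics/cmp.png",np.hstack(x))
E
```

```text
0.152 [280.35298471 204.73422814]
0.163 [280.18059847 201.08900262]
```

View pics/cmp.png

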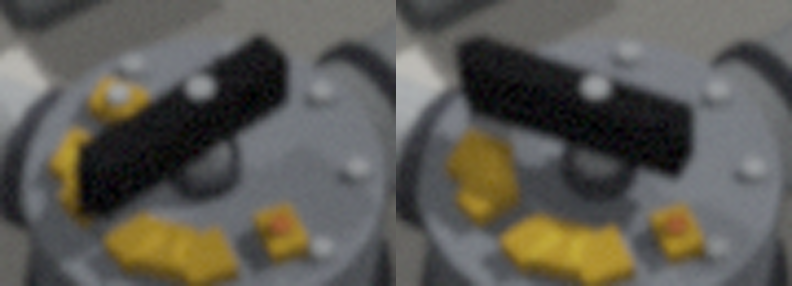

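The pin is at (200,89) in both halves. A raised tooth would shift it by about 16 px at this scale, so the handle is home.

```bash
python3 - <<'E'
from cell import *
print(state()["t"]);print(finish_job())
E
```

```text
9.3
the job is handed in; nothing more can be done
None
```

The dust diverter now draws from the left hood, the one at the vise holding the shell, and I handed the job in at t = 9.3 s of the 48 s allowed.

**What I did:** I gripped the handle bar on its axis, lifted it 15 mm and turned it clockwise about 1.09 rad. I then lowered it into the left notch, which I had measured in the wrist image at about 1.07–1.13 rad. I let go and backed about 140 mm straight up.

**Last checks:**
- **Angle:** about 1.09 rad from the tool's yaw. The pictures show the nose over the left duct, and it stayed there after release.
- **Home in the notch:** the tool went down to the same height as at the first grip (0.2944 m) and stopped there. In the side camera, the top pin of the handle is at the same pixel before and after. A tooth left riding on the ring would have moved the pin about 4 px.
- **Contact:** the arm is clear of everything, with wrist force within 1 N. The rotary tool and shell stack were never approached; I didn't re-measure their positions.

Two early move calls were refused because their rows did not list every key. No other check failed or disagreed.

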